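# Unscrew the deodorant cap whichever way its thread runs

### The job

Open the deodorant stick that stands next to the soap box in the caddy. You cannot tell beforehand whether its cap unscrews clockwise or anticlockwise, so try it one way and, if it will not turn, the other; then lift the cap off and finish still holding it in your grip, well clear in the air, about 8 to 10 cm above where it sat. Leave the other stick shut and everything else where it is.

Things in the scene. Friction and masses are not known exactly. Their poses are not given: they have to be found in the camera images.
- caddy: White two-tier stacking plastic caddy, 160 x 430 mm in plan, screwed to the shelf. Origin: centre of its underside; local y along its length, x across, z up. Upper tray floor at z = 100 mm, its rim at 130 mm. Two square sockets in the upper tray, at local y = +65 and -65 mm (x = 0), each hold one deodorant stick so that it can neither turn nor come out.
- stick_1: Orange twist-up deodorant stick in the socket at the caddy's local +y side: ribbed base dial, square 48 x 48 mm body, flat shoulder 60 mm above its origin (centre of its underside, on the upper tray floor). Under the cap: a threaded neck 37 mm across, 22 mm high, and a white dome reaching 33 mm above the shoulder.
- stick_2: The same kind of stick in the socket at the caddy's local -y side; the two look alike. One stick has a right-hand thread, the other a left-hand one; which is which cannot be seen and changes from run to run.
- cap_1: Loose round orange ribbed screw cap on stick_1, 46 mm across, 40 mm high, 20 to 45 g. Origin: centre of its open lower rim, which sits on the stick's shoulder when closed; z up. Starts shut tight. Grip it across its middle from above, fingertips above the shoulder.
- cap_2: The same cap, on stick_2. Both have a two-start quick thread: the tightening way stops hard within a few degrees; the loosening way runs freely, rising a few mm at most. After 60 to 125 degrees it is free to lift straight off; at about 130 degrees it meets the next thread start and stops, still free to lift. Until loosened it cannot be pulled off.
- soap_box: Closed yellow soap bar box, 95 x 62 x 34 mm, lying on the upper tray at one end of the caddy, about 95 mm from the centre of the nearer stick and 225 mm from the other. Origin: centre of its underside, long side along local x.
- cream_tin: Round aluminium cream tin, 62 mm across, 24 mm high, on the upper tray at the other end. Origin: centre of its underside.
- tweezers: Stainless tweezers, 97 mm long, 8 mm high, lying on the upper tray along the caddy, on the local -x side of the sticks. Origin: middle of the underside.
- comb: Black wide-tooth comb, 185 x 46 x 6 mm, lying in the lower tray. Origin: underside, near its middle.
- nail_brush: Wooden nail brush, 85 x 42 x 32 mm, in the lower tray. Origin: centre of its underside.
- tooth_mug: Aluminium mug with two toothbrushes, 76 mm across, about 180 mm high with the brushes, standing on the shelf beyond the caddy's left end. Origin: centre of its underside.
- shampoo: White shampoo bottle, 64 mm across, 180 mm high, standing on the shelf beyond the caddy's right end. Origin: centre of its underside.
Mind the look-alikes: they are no part of the job. What is shaped like the cap_1 but purple or yellow is not meant.

How it is judged:
By the outcome, as a careful person would: the job done as asked, in the order asked, and still so for the second after the job is handed in, while the arm keeps its last pose, push and grip.
It also fails if it takes over 42 s, if anything falls off the work surface, if the arm or the gripper's body presses on something with over 40 N, if the wrist force passes 120 N, or if a joint passes its speed limit or range.

### The arm

A 6-joint arm with a two-finger parallel gripper is mounted at the origin on the work surface. World frame = base frame: x ahead of the robot, y to its left, z up, the work surface at z = 0. Lengths are in m, angles in degrees, forces in N, time in s.
With the tool pointing down it reaches from about 0.15 to 0.775 m from the base axis. Payload 6.1 kg.
Tool frame: the origin (TCP) lies between the finger pads; the fingertips stand robot.tip_extent ahead of it and the grasp point (between the pads) lies 3 mm ahead of it (robot.tip_extent is the distance from the TCP to the fingertips, in m); z points along the fingers, y is the line along which they close (so a half turn about z gives the same grasp; the last joint's range is limited). The gripper opens to 85 mm and grips with 20 to 120 N. Pads are 22 mm wide; open, the fingers measure 114 mm over their backs; the gripper's body (76 mm by 85 mm) begins 54 mm behind the grasp point. The pads swing forward as they close: fully open they stand 13 mm farther back than shut.
Start: joints at [-71.391, 7.208, -2.269, 80.523, 0, 90], TCP at [0.168, -0.498, 0.253] pointing down, gripper open.
Joint ranges: [-155.77, 155.77], [-54.66, 111.73], [-72.52, 77.12], [-102.08, 115.82], [-83.92, 84.16], [-180, 180]. Speed limits (degrees/s): [136.94, 136.94, 172.46, 180, 180, 180].

### API

Orientations are given as a 3x3 rotation matrix whose columns are the frame's x, y, z axes.
In Python, from workcell import robot gives the robot as it stands.
- The arm moves only by the tool hand_motion, called after "Emit:" as a command line: name --argument value ..., lists and objects as JSON in quotes. Schema: {"type":"object","properties":{"deltas":{"type":"array","items":{"type":"number"},"minItems":7,"maxItems":70},"force":{"type":"number"},"only":{"type":"string"},"quiet":{"type":"boolean"},"lines":{"type":"string"}},"required":["deltas"],"additionalProperties":false}. deltas is one flat list of numbers that holds 1 to 10 rows one after another, with no inner brackets; each row has 7 numbers: the finger opening in m, then dx, dy, dz in m, then a rotation vector rx, ry, rz in degrees; each row is the pose to reach, as a shift and turn from the pose commanded when the call began, along the tool's axes at that moment; what a row does not reach only later rows make up. A row lasts 1/10 s, in which the tool goes at most 0.05 m and 8.59 degrees, less where a joint would pass 70% of its speed; a pose out of reach is approached as far as the arm can. The fingers move at their own pace and stop on an object; force is the grip in N (left out, the last holds). Time passes only in rows, so rows that do not move let the fingers close. The tool returns the time, the measured TCP pose, the force, the opening and the grip force at its end. only (a regular expression) keeps the lines of the reply that match it, lines (a string "A,B") keeps lines A to B, and quiet returns only ok. Input that does not fit is refused with a message, and nothing moves.
- robot.read_state(): the state, without advancing time (a new reading comes with each control period).
- robot.snapshot(name): name is "scene" or "top"; returns a dict with "frame" (480x640x3 uint8, red, green, blue), "range_z" (480x640 float32, m along the optical axis (not along the pixel's ray), 0 where there is no reading), "camera_matrix" (3x3 intrinsics, pixels), "k1" (the pictures are not rectified: a ray, as slopes to the right and down, at radius r is drawn at 1 + k1 r^2 times it, then the intrinsics apply), "origin" and "attitude" of the camera in the world. Camera axes: x right, y up, looking along -z (the intrinsics and any distortion apply to the point x, -y, -z); pixel columns grow to the right and rows downward; lengths in m; the calibration is good to about 2 mm. A picture is of the moment at which its call begins.
- robot.sign_off(): hands the job in; it is judged then, once.
The state is a dict: "clock": time; "qpos": joint angles; "joint_velocities": joint speeds; "tau": joint torques, N m; "tcp_pos": TCP position; "ee_rot": TCP orientation; "contact_force": force on the tool from outside, world axes, zero at the start; "wrist_torque": the same for the moment, N m; "gripper_width": finger opening in m; "finger_force": force on a finger pad.
Only numpy, scipy, OpenCV 4.12 (cv2) and the standard library are available. Lean on these libraries where they do the work, as an engineer would, in place of code of your own. Each camera call takes 0.05 s, during which the arm holds its last target. There are 200 camera calls.

## Working session

There is one attempt and no reset: what is moved stays moved. The work goes in short steps, Python scripts to look and compute and a tool call to move; the robot and the scene stay as the last step left them, time stands still between calls to the robot, and variables do not carry over. Pictures are saved under pics/ and viewed, at most 10 in all, crops included, and the job is handed in when it is done.

```bash
mkdir -p pics; ls; python3 - <<'E'
from workcell import robot
import cv2,numpy as np,pickle
print(robot.tip_extent); s=robot.read_state(); print(s['tcp_pos'],s['ee_rot'],s['gripper_width'])
for n in("top","scene"):
    d=robot.snapshot(n); pickle.dump(d,open(n+'.pkl','wb')); cv2.imwrite(f'pics/{n}0.png',d['frame'][...,::-1]); print(d['origin'],d['attitude'],d['camera_matrix'],d['k1'])
E
```

```text
pics
0.022
[ 0.16740009 -0.49720021  0.25252859] [[ 9.47724702e-01  3.19088691e-01 -5.44221832e-04]
 [ 3.19089153e-01 -9.47723520e-01  1.49727662e-03]
 [-3.80077941e-05 -1.59266132e-03 -9.99998731e-01]] 0.08520973600489298
[0.38381328 0.02474835 1.27508158] [[-0.01954938  0.99137304 -0.12960445]
 [-0.99980548 -0.01904587  0.00512342]
 [ 0.0026108   0.1296794   0.99155254]] [[564.84094412   0.         323.61251103]
 [  0.         564.84094412 240.32917391]
 [  0.           0.           1.        ]] 0.037596612259320296
[1.53017415 0.39200911 1.10201016] [[-0.33796346 -0.64423967  0.68610199]
 [ 0.94093835 -0.21549441  0.26114592]
 [-0.02038942  0.73383745  0.67901905]] [[598.2677938    0.         313.77242428]
 [  0.         598.2677938  229.10778225]
 [  0.           0.           1.        ]] -0.11177626977175566
```

View pics/top0.png

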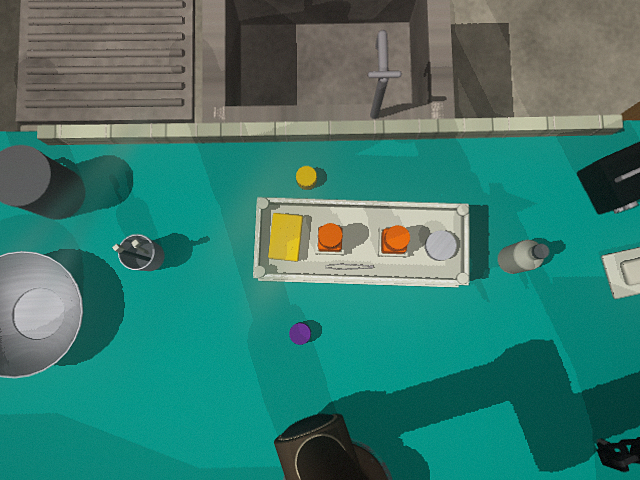

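View pics/scene0.png

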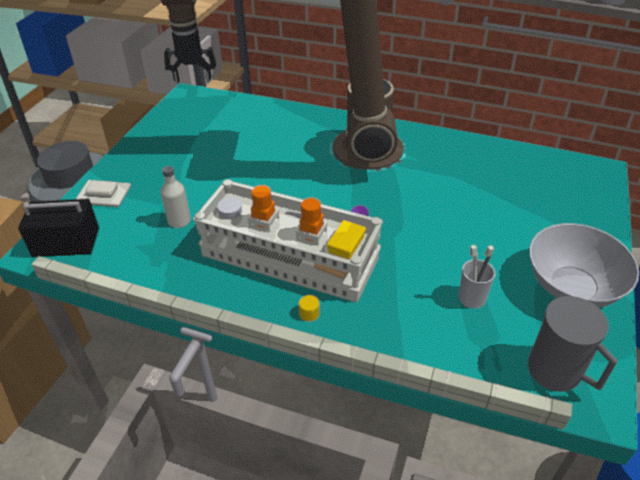

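The top view shows the soap box at (288,237), with the target cap at (330,236) and the other stick's cap at (397,239). The purple and yellow look-alikes are at (300,333) and (306,176). In the scene view the target cap is at (311,212).

```bash
cat > h.py <<'E'
import cv2,numpy as np
def ray(d,px):
    K,k=d['camera_matrix'],d['k1']; px=np.array(px,float).reshape(-1,2)
    q=np.c_[(px[:,0]-K[0,2])/K[0,0],(px[:,1]-K[1,2])/K[1,1]]; u=q.copy()
    for _ in range(20): u=q/(1+k*(u**2).sum(1,keepdims=True))
    return np.array(d['origin']),np.c_[u[:,0],-u[:,1],-np.ones(len(u))]@np.array(d['attitude']).T
def onz(d,px,z):
    o,r=ray(d,px); return o+r*((z-o[2])/r[:,2])[:,None]
def pts(d,mask):
    v,u=np.nonzero(mask&(d['range_z']>0)); o,r=ray(d,np.c_[u,v]); return o+r*d['range_z'][v,u][:,None]
def orange(d):
    h=cv2.cvtColor(d['frame'],cv2.COLOR_RGB2HSV); return (h[...,0]>4)&(h[...,0]<16)&(h[...,1]>180)&(h[...,2]>90)
E
python3 - <<'E'
import pickle; from h import *
C=[]
for n in("top","scene"):
    d=pickle.load(open(n+'.pkl','rb')); P=pts(d,orange(d))
    for lo,hi in((-.03,.07),(-.2,-.03)):
        Q=P[(P[:,1]>lo)&(P[:,1]<hi)]; zt=np.percentile(Q[:,2],95); T=Q[(abs(Q[:,2]-zt)<.006)]
        c,r=cv2.minEnclosingCircle(T[:,:2].astype(np.float32)); print(n,len(Q),zt,T.mean(0),c,r)
        if n=='top':
            S=Q[abs(Q[:,2]-.16)<.01]; print(' shoulder',len(S),S.mean(0) if len(S) else '')
d=pickle.load(open('top.pkl','rb'))
# rim corners caddy at z=.13
c=onz(d,[[263,205],[463,210],[260,271],[461,278]],.13);print(c)
E
```

```text
top 581 0.20288314210519687 [0.53498372 0.0069843  0.20016629] (0.535273551940918, 0.006572526879608631) 0.02309582568705082
 shoulder 97 [0.52068534 0.00785252 0.15773975]
top 653 0.2030913077656123 [ 0.52809028 -0.12241694  0.20048334] (0.5281895399093628, -0.12273550778627396) 0.023333577439188957
 shoulder 120 [ 0.51824345 -0.1137123   0.15805717]
scene 619 0.199045090650605 [0.54058039 0.00856007 0.19709686] (0.5400302410125732, 0.009899224154651165) 0.026054468005895615
scene 549 0.1990247762025651 [ 0.53707072 -0.11994255  0.19684162] (0.5317271947860718, -0.12103348970413208) 0.026731545105576515
[[ 0.60925307  0.14221241  0.13      ]
 [ 0.59083964 -0.26884249  0.13      ]
 [ 0.47323506  0.14906252  0.13      ]
 [ 0.45128943 -0.25760047  0.13      ]]
```

Emit:
hand_motion --deltas '[0.085,0.51,-0.361,0,0,0,18,0.085,0.51,-0.361,0,0,0,18,0.085,0.51,-0.361,0,0,0,18,0.085,0.51,-0.361,0,0,0,18,0.085,0.51,-0.361,0,0,0,18,0.085,0.51,-0.361,0,0,0,18,0.085,0.51,-0.361,0,0,0,18,0.085,0.51,-0.361,0,0,0,18,0.085,0.51,-0.361,0,0,0,18,0.085,0.51,-0.361,0,0,0,18]' --force 30

```text
clock: 1.1
tcp_pos: [0.4588, -0.097, 0.2532]
ee_rot: [[1.0, 0.011, -0.0], [0.011, -1.0, -0.0], [-0.0, 0.0, -1.0]]
contact_force: [0.3, -0.8, -0.9]
gripper_width: 0.085
finger_force: 0.0
```

```bash
python3 -c "
from workcell import robot;s=robot.read_state();print(s['qpos'],s['ee_rot'])"
```

```text
[-1.19360066e+01  1.14960119e+00 -8.85505935e+00  8.00005331e+01
 -8.36621879e-03  1.67443813e+02] [[ 9.99941412e-01  1.08239918e-02 -1.18886041e-04]
 [ 1.08239770e-02 -9.99941411e-01 -1.24113597e-04]
 [-1.20222480e-04  1.22819506e-04 -9.99999985e-01]]
```

Emit:
hand_motion --deltas '[0.085,0.078,-0.103,0,0,0,-8,0.085,0.078,-0.103,0,0,0,-16,0.085,0.078,-0.103,0,0,0,-24,0.085,0.078,-0.103,0,0,0,-32,0.085,0.078,-0.103,0,0,0,-40,0.085,0.078,-0.103,0,0,0,-48,0.085,0.078,-0.103,0,0,0,-56,0.085,0.078,-0.103,0,0,0,-64,0.085,0.078,-0.103,0,0,0,-72,0.085,0.078,-0.103,0,0,0,-80]'

```text
clock: 2.1
tcp_pos: [0.5349, 0.0048, 0.2528]
ee_rot: [[0.157, 0.988, -0.001], [0.988, -0.157, -0.0], [-0.0, -0.001, -1.0]]
contact_force: [-0.1, -0.1, -0.3]
gripper_width: 0.0851
finger_force: 0.0
```

Emit:
hand_motion --deltas '[0.085,0,0,0,0,0,-8,0.085,0,0,0,0,0,-16,0.085,0,0,0,0,0,-24,0.085,0,0,0,0,0,-32,0.085,0,0,0,0,0,-40,0.085,0,0,0,0,0,-48,0.085,0,0,0,0,0,-50,0.085,0,0,0,0,0,-50]'

```text
clock: 2.9
tcp_pos: [0.5349, 0.0048, 0.2529]
ee_rot: [[-0.651, 0.759, -0.001], [0.759, 0.651, -0.0], [0.001, -0.001, -1.0]]
contact_force: [-0.7, 0.4, -0.0]
gripper_width: 0.085
finger_force: 0.0
```

```bash
python3 - <<'E'
from workcell import robot
from h import *
s=robot.read_state();print(s['qpos'],s['tcp_pos'],s['ee_rot'])
d=robot.snapshot('scene'); cv2.imwrite('pics/s1.png',d['frame'][...,::-1])
P=pts(d,orange(d));Q=P[(P[:,1]>-.03)&(P[:,1]<.07)&(P[:,2]>.165)&(P[:,2]<.195)]
# side-surface circle fit of the cap with known radius
from scipy.optimize import least_squares
r=least_squares(lambda c:np.hypot(*(Q[:,:2]-c).T)-.023,[.535,.007],loss='soft_l1',f_scale=.002);print(len(Q),r.x)
E
```

```text
[ 5.11324830e-01  8.33292472e+00 -1.01815898e+00  8.06973979e+01
 -9.14964331e-04  4.99045277e+01] [0.53492872 0.00476962 0.25288999] [[-6.50864066e-01  7.59193817e-01 -8.45987817e-04]
 [ 7.59194101e-01  6.50864284e-01 -2.35198271e-05]
 [ 5.32767148e-04 -6.57577171e-04 -9.99999642e-01]]
187 [0.53755241 0.00720716]
```

Emit:
hand_motion --deltas '[0.085,0.001,0.002,0.02,0,0,0,0.085,0.001,0.002,0.045,0,0,0,0.085,0.001,0.002,0.06,0,0,0,0.085,0.001,0.002,0.066,0,0,0,0.085,0.001,0.002,0.066,0,0,0]' --force 30

```text
clock: 3.45
tcp_pos: [0.5355, 0.0068, 0.1866]
ee_rot: [[-0.65, 0.76, -0.002], [0.76, 0.65, -0.0], [0.001, -0.001, -1.0]]
contact_force: [0.2, 0.4, 0.2]
gripper_width: 0.0854
finger_force: 0.0
```

Emit:
hand_motion --deltas '[0.03,0,0,0,0,0,0,0.03,0,0,0,0,0,0,0.03,0,0,0,0,0,0,0.03,0,0,0,0,0,0,0.03,0,0,0,0,0,0,0.03,0,0,0,0,0,0,0.03,0,0,0,0,0,0,0.03,0,0,0,0,0,0]' --force 30

```text
clock: 4.25
tcp_pos: [0.5365, 0.0069, 0.1884]
ee_rot: [[-0.651, 0.759, 0.002], [0.759, 0.651, -0.0], [-0.001, 0.002, -1.0]]
contact_force: [0.3, 0.5, 5.3]
gripper_width: 0.0453
finger_force: 31.2
```

```bash
python3 -c "
from workcell import robot;s=robot.read_state();print(s['qpos'],s['wrist_torque'])"
```

```text
[ 7.33167106e-01  8.78308051e+00 -8.57033165e+00  7.25264206e+01
 -2.12058311e-03  5.01258261e+01] [ 0.01206981  0.13855893 -0.01178106]
```

Emit:
hand_motion --deltas '[0.03,0,0,0,0,0,-3,0.03,0,0,0,0,0,-6,0.03,0,0,0,0,0,-9,0.03,0,0,0,0,0,-12,0.03,0,0,0,0,0,-12]' --force 45

```text
clock: 4.75
tcp_pos: [0.5369, 0.0067, 0.1885]
ee_rot: [[-0.794, 0.608, 0.003], [0.608, 0.794, 0.0], [-0.002, 0.002, -1.0]]
contact_force: [1.3, 0.0, 5.2]
gripper_width: 0.0453
finger_force: 46.4
```

```bash
python3 -c "
from workcell import robot;s=robot.read_state();print(s['qpos'],s['wrist_torque'])"
```

```text
[ 7.16208401e-01  8.78736924e+00 -8.55944081e+00  7.24935839e+01
  5.45571967e-04  3.81869923e+01] [-0.00945924 -0.19896132 -0.85774153]
```

Torque of -0.86 N m: it will not turn this way. I'll try the other way.

Emit:
hand_motion --deltas '[0.03,0,0,0,0,0,4,0.03,0,0,0,0,0,10,0.03,0,0,0,0,0,16,0.03,0,0,0,0,0,22,0.03,0,0,0,0,0,28,0.03,0,0,0,0,0,28]' --force 45

```text
clock: 5.35
tcp_pos: [0.5366, 0.0068, 0.1884]
ee_rot: [[-0.414, 0.91, 0.002], [0.91, 0.414, -0.0], [-0.001, 0.002, -1.0]]
contact_force: [0.5, -0.4, 7.0]
gripper_width: 0.0452
finger_force: 46.5
```

```bash
python3 -c "
from workcell import robot;s=robot.read_state();print(s['qpos'],s['wrist_torque'])"
```

```text
[ 7.33048520e-01  8.78181771e+00 -8.56942822e+00  7.25262001e+01
 -3.84187563e-03  6.62769504e+01] [-0.05198189  0.02938896 -0.07469299]
```

Emit:
hand_motion --deltas '[0.03,0,0,0,0,0,7,0.03,0,0,0,0,0,14,0.03,0,0,0,0,0,21,0.03,0,0,-0.001,0,0,28,0.03,0,0,-0.001,0,0,35,0.03,0,0,-0.001,0,0,42,0.03,0,0,-0.001,0,0,49,0.03,0,0,-0.002,0,0,56,0.03,0,0,-0.002,0,0,63,0.03,0,0,-0.002,0,0,70]' --force 45

```text
clock: 6.35
tcp_pos: [0.5357, 0.0069, 0.189]
ee_rot: [[0.716, 0.698, -0.001], [0.698, -0.716, 0.0], [-0.001, -0.001, -1.0]]
contact_force: [-0.4, 0.1, -0.2]
gripper_width: 0.045
finger_force: 45.9
```

```bash
python3 -c "
from workcell import robot;s=robot.read_state();print(s['qpos'],s['wrist_torque'])"
```

```text
[ 7.31798258e-01  8.81725450e+00 -8.46113248e+00  7.27697536e+01
  1.79844131e-03  1.36431095e+02] [-0.00349019  0.00448024  0.02140068]
```

Emit:
hand_motion --deltas '[0.03,0,0,-0.002,0,0,0,0.03,0,0,-0.004,0,0,0,0.03,0,0,-0.007,0,0,0,0.03,0,0,-0.01,0,0,0,0.03,0,0,-0.01,0,0,0]' --force 45

```text
clock: 6.85
tcp_pos: [0.5362, 0.0068, 0.1999]
ee_rot: [[0.711, 0.703, 0.001], [0.703, -0.711, 0.0], [0.001, 0.001, -1.0]]
contact_force: [0.2, -0.9, -0.6]
gripper_width: 0.045
finger_force: 45.9
```

Emit:
hand_motion --deltas '[0.03,0,0,-0.015,0,0,0,0.03,0,0,-0.035,0,0,0,0.03,0,0,-0.055,0,0,0,0.03,0,0,-0.07,0,0,0,0.03,0,0,-0.079,0,0,0,0.03,0,0,-0.079,0,0,0,0.03,0,0,-0.079,0,0,0,0.03,0,0,-0.079,0,0,0]' --force 45

```text
clock: 7.65
tcp_pos: [0.5357, 0.0068, 0.2773]
ee_rot: [[0.712, 0.702, -0.002], [0.702, -0.712, -0.0], [-0.001, -0.001, -1.0]]
contact_force: [-0.2, 0.3, -0.4]
gripper_width: 0.0454
finger_force: 46.0
```

```bash
python3 - <<'E'
from workcell import robot
from h import *
d=robot.snapshot('scene'); f=d['frame'][...,::-1]; cv2.imwrite('pics/s2.png',cv2.resize(f[120:300,180:400],None,fx=3,fy=3))
P=pts(d,orange(d));Q=P[(P[:,1]>-.04)&(P[:,1]<.06)&(P[:,2]>.19)];print(len(Q),np.percentile(Q,[3,50,97],axis=0))
E
```

```text
340 [[ 0.52070677 -0.00605952  0.25267663]
 [ 0.55116698  0.01621449  0.27946488]
 [ 0.56241081  0.03049613  0.28894804]]
```

View pics/s2.png

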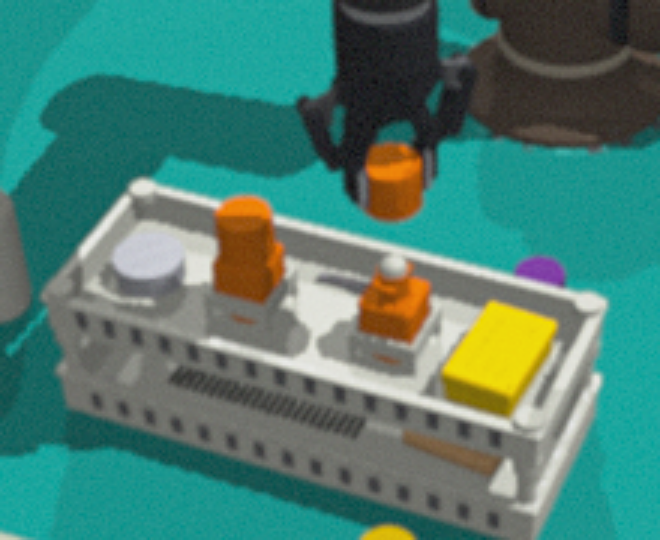

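The crop shows the cap in the grip at (393,182), about 90 mm above where it sat. The stick's dome is exposed at (394,268), the other stick is shut at (247,245), and nothing else has moved.

```bash
python3 -c "
from workcell import robot;print(robot.sign_off())"
```

```text
the job is handed in; nothing more can be done
None
```

The deodorant stick next to the soap box is open: its cap would not turn anticlockwise but unscrewed clockwise, and the gripper now holds it about 9 cm above where it sat; the job is handed in.

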